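# Seat a U-bolt over a support tube, both legs into the nut plate

## Robot

A 6-joint arm with a two-finger parallel gripper is mounted at the origin on the work surface. World frame = base frame: x ahead of the robot, y to its left, z up, the work surface at z = 0. Lengths are in m, angles in rad, forces in N, time in s.
With the tool pointing down it reaches from about 0.325 to 0.85 m from the base axis. Payload 15.5 kg.
Tool frame: the origin (TCP) lies on the mounting face of the last link; the fingertips stand 191 mm ahead of it and the grasp point (between the pads) lies 172 mm ahead of it; z points along the fingers, y is the direction in which the jaws open and shut (so a half turn about z gives the same grasp; the last joint's range is limited). The gripper opens to 91 mm and grips with 3 to 60 N. Pads are 32 mm wide; open, the fingers measure 118 mm over their backs; the gripper's body (76 mm by 178 mm) begins 60 mm behind the grasp point.
Start: joints at [-1.264, 0.494, 1.345, -0, 1.302, -0.096], TCP at [0.244, -0.575, 0.405] pointing down, gripper open.
Joint ranges: [-2.91, 2.91], [-0.82, 2.16], [0.22, 2.67], [-1.22, 4.37], [0.12, 2.79], [-3.08, 3.08]. Speed limits (rad/s): [1.89, 1.89, 2.57, 3.01, 3.01, 3.01].

## Interface

Orientations are given as a rotation vector (axis times angle).
In Python, from station import robot gives the robot as it stands.
- The arm moves only by the tool jog_arm, never from a script. Its argument "increments" is a list of rows, each a list of 4 numbers: the shift along the tool's x, y, z scaled (see below), then the turn about the tool's z scaled (see below). A call has 1 to 10 rows; each row is the pose to reach, as a shift and turn from the pose measured when the call began, along the tool's axes at that moment; what a row does not reach only later rows make up. The controller multiplies each number of a shift by 0.08 m and each number of a turn by 45 degrees. A row lasts 1/10 s, in which the tool goes at most 50 mm and 8.59 degrees, less where a joint would pass 70% of its speed; a pose out of reach is approached as far as the arm can. A call with a number of a shift or a turn outside -1 to 1 is refused whole. A call with a gripper value outside its range is refused whole. "grip" is the opening, from 0 (shut) to 1 (fully open), set as the call begins (left out, the last holds). The fingers move at their own pace and stop on an object; the grip force is fixed at half the most. Time passes only in rows, so rows that repeat a pose let the fingers close. It gives the time, the measured TCP pose, the force and the opening at its end, in the units of the state.
- robot.sense(): the state, without advancing time (a new reading comes with each control period).
- robot.snapshot(name): name is "side" or "top"; returns a dict with "image" (384x512x3 uint8, red, green, blue), "camera_matrix" (3x3 intrinsics, pixels), "k1" (the pictures are not rectified: a ray, as slopes to the right and down, at radius r is drawn at 1 + k1 r^2 times it, then the intrinsics apply), "R" (3x3) and "t" (3): a world point X has camera coordinates R X + t. Camera axes: x right, y down, z forward; pixel columns grow to the right and rows downward; lengths in m; the calibration is good to about 2 mm. A picture is of the moment at which its call begins. There is no depth.
- robot.job_done(): hands the job in, once; it reports no verdict.
The state is a dict: "t": time; "joint_positions": joint angles; "joint_velocities": joint speeds; "joint_efforts": joint torques, N m; "ee_pos": TCP position; "ee_rot": TCP orientation; "force": force on the tool from outside, world axes, zero at the start; "wrist_torque": the same for the moment, N m; "width": finger opening in m.
Only numpy, scipy, OpenCV 4.12 (cv2) and the standard library are available. Lean on these libraries where they do the work, as an engineer would, in place of code of your own. Each camera call takes 0.05 s, during which the arm holds its last target.

## Task

Take the U-bolt out of its green parking block by its orange grip and clamp the aluminium tube with it: straddle the tube, feel along it lightly for the two holes of the brass nut plate underneath, and press the U-bolt gently down through both of them until its bow sits fully home on the tube. Never force it against the bracket, leave the multimeter and the control module where they are, and let go of the U-bolt at the end.

Things in the scene. Friction and masses are not known exactly. Their poses are not given: they have to be found in the camera images.
- ubolt_grip (a point): Middle of the U-bolt's orange grip block, 98 mm above the leg tips. The block sits on top of the bow: 34 mm along x, 14 mm along y (pinch along y), spanning 72 to 120 mm above the tips. z points up, away from the legs. U-bolt mass 0.12 to 0.21 kg; looks the same after a half turn about z.
- ubolt_tips (a point): Point midway between the U-bolt's two round leg tips, axes as ubolt_grip. Bare steel rod 8 mm thick; legs 44 mm apart between centres along x (36 mm clear between them), joined by a half-round bow; inside top of the bow 70 mm above this point.
- stand: Green parking block, fixed, 85 (x) by 50 (y) by 45 mm high, origin at the centre of its underside on the bench. Two loose holes 10 mm wide, 40 mm deep at x = +-22 mm; the U-bolt starts standing in them (may lean 0.05 rad), axes as the block's, tips 5 mm above the bench; pull it straight up by over 40 mm to free it.
- bracket: Blue bench bracket, fixed, foot 110 (x) by 210 mm (y), origin at the centre of its underside on the bench, z up. It carries an aluminium tube along its y axis in two saddles at y = +-88 mm, 20 mm wide, tops 93 mm above the bench; the tube is bare between y = -75 and +75 mm.
- tube_mid (a point): On the bracket: middle of the tube's axis, 75 mm above the bench, axes as the bracket's. Tube 30 mm thick, 230 mm long along y, top 90 mm above the bench. Home: the bow rests on the tube, a firm stop, leg tips 20 mm and grip point 118 mm above the bench. U-bolt against bracket must stay under 40 N.
- plate_mid (a point): On the bracket, under the tube, 52 mm above the bench: top face of the brass nut plate, 96 (x) by 100 (y) by 6 mm. Two 11 mm holes at x = +-22 mm, both at the same y, which is NOT here but anywhere from -20 to +20 mm: feel for it (or see it). Plate clamped fast. Sprung red rollers under it nip the legs: from 10 mm below its top, about 10 N is needed to press on.
- meter: Grey hand multimeter lying on the bench, 75 x 150 x 32 mm, origin at the centre of its underside. Leave it alone.
- module: Grey slotted control module standing on the bench, 100 x 130 x 95 mm, origin at the centre of its underside. Leave it alone.
Things that resemble listed ones, but are neither listed nor needed, are in the scene too. What is shaped like the part that bears ubolt_grip but purple is not meant.

How it is judged:
On the way, in this order (a step that is already met when the one before it is completed fails the run):
1. the U-bolt is lifted clear of its parking block (height (world z) of ubolt_grip above 0.16 m), for 0.1 s.
2. both legs are in the holes of the nut plate, astride the tube (x of ubolt_grip in the frame of bracket between -0.005 and 0.005 m and y of ubolt_grip in the frame of bracket between -0.024 and 0.024 m and z of ubolt_grip in the frame of bracket below 0.142 m), for 0.2 s.
At the end, for the whole second after the job is handed in: U-bolt released, at rest astride the tube, both legs through the nut plate: grip point under 120.5 mm above the bench (home is 118), within 5 mm of the tube axis sideways and 24 mm of the bracket middle along it, upright within 0.08 rad, square to the tube within 0.12 rad (x of ubolt_grip in the frame of bracket between -0.005 and 0.005 m and y of ubolt_grip in the frame of bracket between -0.024 and 0.024 m and z of ubolt_grip in the frame of bracket between 0.113 and 0.1205 m and angle between the z axis of ubolt_grip and the z axis of bracket, either way round below 0.08 rad and angle between the x axis of ubolt_grip and the x axis of bracket, either way round below 0.12 rad and linear speed of ubolt below 0.01 m/s and contact force between ubolt and the fingers below 0.1 N); the robot touches nothing.
It fails at once if the U-bolt is forced against the bracket (40 N or more) (contact force between ubolt and bracket above 40 N).
It fails at once if the multimeter is disturbed (moved 15 mm) (distance of meter from where it was at the start of the episode above 0.015 m).
It fails at once if the control module is disturbed (moved 15 mm) (distance of module from where it was at the start of the episode above 0.015 m).
It also fails if it takes over 64 s, if anything falls off the work surface, if the arm or the gripper's body presses on something with over 40 N, if the wrist force passes 120 N, or if a joint passes its speed limit or range.

## Working session

There is one attempt and no reset: what is moved stays moved. The work goes in short steps, Python scripts to look and compute and a tool call to move; the robot and the scene stay as the last step left them, time stands still between calls to the robot, and variables do not carry over. Pictures are saved under pics/ and viewed, and the job is handed in when it is done.

Besides the shell and the picture viewer there is one more tool, called by a JSON object that holds its "name" and its "arguments", one argument or row to a line. jog_arm: Moves the arm, as the interface text tells. Shifts and turns lie within -1 to 1; 1 stands for 0.08 m of shift or 45 degrees of turn. Its arguments: {"type":"object","properties":{"increments":{"type":"array","items":{"type":"array","items":{"type":"number"}}},"grip":{"type":"number"}},"required":["increments"]}

```bash
mkdir -p pics; ls; cat > h.py <<'E'
import numpy as np, cv2, json, pickle
from station import robot
def snap(name,fn):
    s=robot.snapshot(name); pickle.dump(s,open(f'pics/{fn}.pkl','wb'))
    cv2.imwrite(f'pics/{fn}.png',cv2.cvtColor(s['image'],cv2.COLOR_RGB2BGR)); return s
def load(fn): return pickle.load(open(f'pics/{fn}.pkl','rb'))
def ray(s,uv):
    K=np.array(s['camera_matrix']);R=np.array(s['R']);t=np.array(s['t'])
    p=cv2.undistortPoints(np.array([[uv]],float),K,np.array([s['k1'],0,0,0,0.]))[0,0]
    d=R.T@np.array([p[0],p[1],1]); return -R.T@t, d/np.linalg.norm(d)
def plane(s,uv,z):
    c,d=ray(s,uv); return c+d*(z-c[2])/d[2]
def tri(s1,u1,s2,u2):
    c1,d1=ray(s1,u1);c2,d2=ray(s2,u2)
    A=np.stack([d1,-d2],1);x=np.linalg.lstsq(A,c2-c1,rcond=None)[0]
    p,q=c1+d1*x[0],c2+d2*x[1]; return (p+q)/2,np.linalg.norm(p-q)
def proj(s,X):
    K=np.array(s['camera_matrix']);R=np.array(s['R']);t=np.array(s['t'])
    return cv2.projectPoints(np.array([X],float),cv2.Rodrigues(R)[0],t,K,np.array([s['k1'],0,0,0,0.]))[0].ravel()
E
python3 - <<'E'
from h import *
for n in('side','top'):
    s=snap(n,n+'0'); print(n,-s['R'].T@s['t'],s['camera_matrix'][0][0],s['k1'])
print(robot.sense())
E
```

```text
pics
side [-0.00216082  0.92159864  0.96566407] 431.4117378285245 -0.043194932263152
top [ 0.47924083 -0.0228184   1.5349729 ] 497.48959525260085 -0.06830775117081679
{'t': 0.1, 'joint_positions': array([-1.26447986e+00,  4.94104934e-01,  1.34607865e+00, -6.53746749e-06,
        1.30251149e+00, -9.54953667e-02]), 'joint_velocities': array([-2.13631534e-04, -1.65904676e-03, -1.42735904e-03, -8.83139728e-05,
        7.44968572e-04,  1.39632551e-03]), 'joint_efforts': array([ 6.51586724e-04, -8.80243993e+01, -3.82544875e+01,  7.10859708e-02,
        4.83512355e-02, -1.27502557e-05]), 'ee_pos': array([ 0.24439052, -0.57508257,  0.40420459]), 'ee_rot': array([-3.07732913e+00, -6.26711177e-01,  1.91977546e-04]), 'force': array([-0.031453  ,  0.99907643,  0.23497913]), 'wrist_torque': array([ 0.0105369 , -0.01193427,  0.01918782]), 'width': 0.09113040455807468}
```

View pics/side0.png

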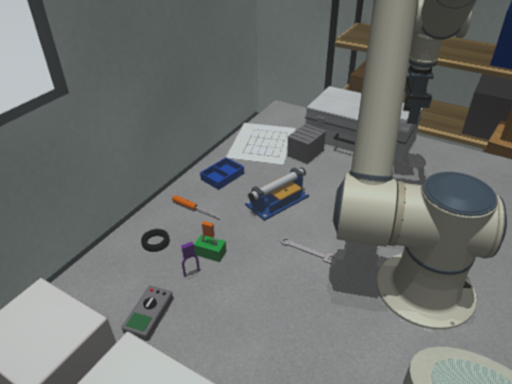

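View pics/top0.png

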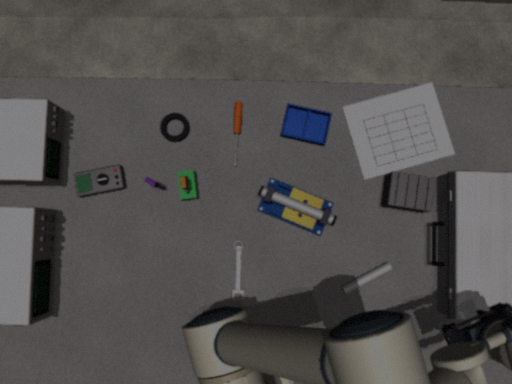

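The orange U-bolt stands in the green block at about (208,230) side and (185,183) top. A purple look-alike is at (190,250) side and (153,183) top. The bracket is at about (278,195) side and (297,206) top. I'll enlarge these areas to confirm.

```bash
python3 - <<'E'
from h import *
def crop(fn,x,y,w,h,k):
    im=cv2.imread(f'pics/{fn}.png')[y:y+h,x:x+w]; return cv2.resize(im,None,fx=k,fy=k,interpolation=cv2.INTER_CUBIC)
a=crop('top0',140,160,70,50,5.7);b=crop('side0',175,210,70,70,5.7)
H=max(a.shape[0],b.shape[0]);o=np.zeros((H,800,3),np.uint8);o[:a.shape[0],:a.shape[1]]=a[:, :400];o[:b.shape[0],400:400+b.shape[1]]=b[:,:400]
cv2.imwrite('pics/c1.png',o)
a=crop('top0',250,170,95,75,4.2);b=crop('side0',240,160,80,65,5)
o=np.zeros((340,800,3),np.uint8);o[:a.shape[0],:a.shape[1]]=a;o[:b.shape[0],400:400+b.shape[1]]=b
cv2.imwrite('pics/c2.png',o)
E
```

```text
(no output)
```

View pics/c1.png

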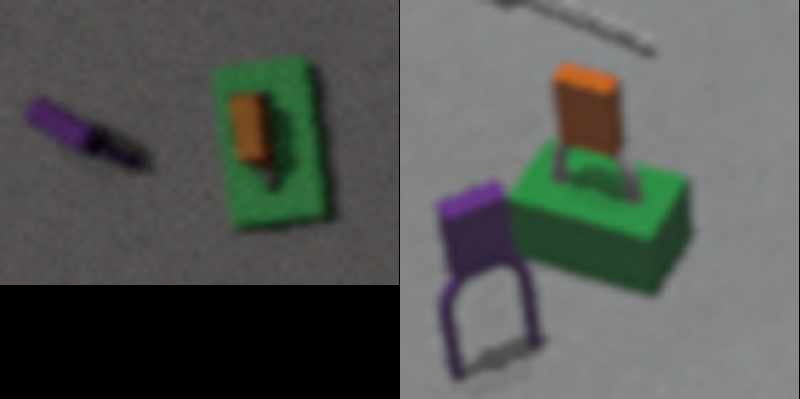

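View pics/c2.png

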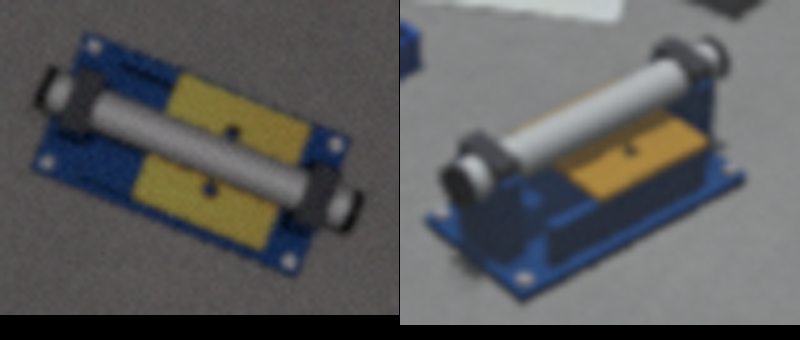

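The crop shows two candidates. The orange-gripped bolt standing in the green block, at top (184,182), fits the description. The purple one, at top (155,184), doesn't. Both plate holes are visible as dark dots at about top (305,201) and (300,215), with one in the side view at about (286,190). Now I'll measure.

```bash
python3 - <<'E'
from h import *
T=load('top0');S=load('side0')
def mask(s,lo,hi,box):
    h=cv2.cvtColor(s['image'],cv2.COLOR_RGB2HSV); m=cv2.inRange(h,np.array(lo),np.array(hi)); k=np.zeros_like(m);x,y,w,hh=box;k[y:y+hh,x:x+w]=255
    m=m&k;n,l,st,c=cv2.connectedComponentsWithStats(m);i=1+np.argmax(st[1:,4]); return (l==i).astype(np.uint8)*255,st[i],c[i]
def rect(m):
    c=max(cv2.findContours(m,0,2)[0],key=cv2.contourArea);return cv2.minAreaRect(c)
for nm,s,lo,hi,box in[('greenT',T,(45,80,40),(85,255,255),(165,160,50,50)),('orT',T,(3,120,60),(20,255,255),(170,165,30,40)),('orS',S,(3,120,60),(20,255,255),(195,215,30,30)),('yelT',T,(18,100,70),(35,255,255),(250,165,100,85))]:
    m,st,c=mask(s,lo,hi,box);r=rect(m);print(nm,st,c,r)
    if nm=='yelT':
        h=cv2.cvtColor(s['image'],cv2.COLOR_RGB2HSV);m=cv2.inRange(h,np.array(lo),np.array(hi));m[:,:250]=0;m[:,350:]=0;m[:165]=0;m[245:]=0
        pts=np.argwhere(m)[:,::-1].astype(np.float32);r=cv2.minAreaRect(pts);
    if nm[-1]=='T':
        z={'greenT':.045,'orT':.125,'yelT':.052}[nm]
        b=[plane(s,p,z)[:2] for p in cv2.boxPoints(r)];print(np.round(b,4),np.mean(b,0), [np.linalg.norm(b[i]-b[i-1]) for i in range(2)],[np.degrees(np.arctan2(*(b[i]-b[i-1])[::-1])) for i in range(2)])
# holes: dark centroid
g=cv2.cvtColor(T['image'],cv2.COLOR_RGB2GRAY).astype(float)
for u,v in[(305,201),(300,215)]:
    p=g[v-3:v+4,u-3:u+4];w=np.clip(np.median(p)-10-p,0,None);yy,xx=np.mgrid[v-3:v+4,u-3:u+4]
    q=((w*xx).sum()/w.sum(),(w*yy).sum()/w.sum());print(q,plane(T,q,.052)); print(p.astype(int))
E
```

```text
greenT [177 170  21  30 403] [188.07692308 185.04218362] ((187.33079528808594, 184.6461639404297), (28.900089263916016, 17.86100196838379), 82.87498474121094)
[[0.6493 0.223 ]
 [0.6573 0.1695]
 [0.5708 0.1557]
 [0.5628 0.2089]] [0.61006048 0.18929483] [np.float64(0.08763387024697596), np.float64(0.0540928755317764)] [np.float64(9.232145901776082), np.float64(-81.49611572222176)]
orT [181 177   6  11  53] [183.35849057 181.94339623] ((183.3153839111328, 182.0230712890625), (10.542952537536621, 4.589285373687744), 82.87498474121094)
[[0.6242 0.1986]
 [0.6261 0.1856]
 [0.5962 0.1807]
 [0.5943 0.1937]] [0.61018686 0.18964035] [np.float64(0.030279150805256658), np.float64(0.013143983522824018)] [np.float64(9.21112523537313), np.float64(-81.4863582112227)]
orS [202 221  11  16 136] [207.59558824 228.25      ] ((207.0, 228.5), (15.0, 10.0), 90.0)
yelT [282 207  34  22 366] [298.36885246 217.51912568] ((298.4482727050781, 217.37930297851562), (33.05377197265625, 11.513111114501953), 21.801406860351562)
[[ 0.5209 -0.0939]
 [ 0.6099 -0.1273]
 [ 0.5752 -0.2202]
 [ 0.4865 -0.1864]] [ 0.54815461 -0.15693376] [np.float64(0.09875097413653093), np.float64(0.0950363320690871)] [np.float64(69.59868097073165), np.float64(-20.56979792101779)]
(np.float64(304.8745519713262), np.float64(201.36200716845877)) [ 0.56792204 -0.16477336  0.052     ]
[[107 112 111 105 108 109 110]
 [113 103  91  89  95 106 109]
 [105  86  60  52  63  88 103]
 [ 91  70  47  32  47  79 100]
 [ 81  70  51  44  57  85 105]
 [ 86  82  67  56  69  85 101]
 [ 99  98  85  82  81  81  87]]
(np.float64(299.90675241157555), np.float64(214.07073954983923)) [ 0.52963992 -0.15064918  0.052     ]
[[ 98  88  68  57  70  73  76]
 [102  80  62  52  67  71  74]
 [ 95  72  48  44  60  85  91]
 [ 96  72  45  41  59  90 104]
 [105  83  65  57  73  94 107]
 [111 102  90  87  98 110 108]
 [109 110 109 107 107 110 111]]
```

```bash
cat >> h.py <<'E'
from scipy.spatial.transform import Rotation as Ro
def rows(target, yaw_y_deg):
    """target: grasp point world; yaw: desired direction of tool y (mod 180). print increments"""
    s=robot.sense();R=Ro.from_rotvec(s['ee_rot']).as_matrix()
    d=R.T@(np.array(target)-(s['ee_pos']+0.172*R[:,2]))
    cur=np.degrees(np.arctan2(R[1,1],R[0,1]));w=(yaw_y_deg-cur+90)%180-90
    print('grasp pt',s['ee_pos']+0.172*R[:,2],'R',R.round(3).tolist(),'ycur',cur,'F',s['force'].round(2),'w',s['width'])
    print('shift',d,'units',(d/0.08).round(3),'turn deg(tool z)',-w,'units',(-w/45))
E
python3 - <<'E'
from h import *
T=load('top0');S=load('side0')
print('orange top',tri(T,(183.3,182),S,(207.8,223.9)))
print('hole far? ',[tri(T,q,S,(286,190)) for q in[(304.9,201.4),(299.9,214.1)]])
print('plane side hole',plane(S,(286,190),.052))
# green top corners side crop
for t,s in[((177.5,172.5),(0,0))]:pass
cr=lambda u,v:((u-400)/5.7+175,210+v/5.7)
print('green top by side', np.mean([plane(S,cr(*p),.045) for p in[(512,197),(550,145),(690,180),(655,235)]],0))
print('orange top corners', [plane(S,cr(*p),.125).round(4) for p in[(555,80),(565,64),(619,78),(615,93)]])
ct=lambda u,v:(u/4.2+250,170+v/4.2)
cs=lambda u,v:((u-400)/5+240,160+v/5)
print('foot corners top',[plane(T,ct(*p),.008).round(4) for p in[(85,33),(350,140),(298,273),(33,170)]])
print('plate top corners',[plane(T,ct(*p),.052).round(4) for p in[(178,72),(312,125),(268,248),(133,198)]])
rows((0.61,0.19,0.103),99.2)
E
```

```text
orange top (array([0.60943239, 0.18961099, 0.12019109]), np.float64(0.0029326883029872786))
hole far?  [(array([ 0.55464701, -0.17446652,  0.02525987]), np.float64(0.03271620617059116)), (array([ 0.52769966, -0.15180817,  0.04956645]), np.float64(0.004327172385770781))]
plane side hole [ 0.52437161 -0.14994097  0.052     ]
green top by side [0.6045727  0.19122541 0.045     ]
orange top corners [array([0.6184, 0.2019, 0.125 ]), array([0.6213, 0.1893, 0.125 ]), array([0.5909, 0.1842, 0.125 ]), array([0.586 , 0.1946, 0.125 ])]
foot corners top [array([ 0.6405, -0.0609,  0.008 ]), array([ 0.5666, -0.2566,  0.008 ]), array([ 0.4687, -0.2201,  0.008 ]), array([ 0.539 , -0.0252,  0.008 ])]
plate top corners [array([ 0.6096, -0.1267,  0.052 ]), array([ 0.5741, -0.2227,  0.052 ]), array([ 0.4861, -0.1928,  0.052 ]), array([ 0.5192, -0.0965,  0.052 ])]
grasp pt [ 0.24433231 -0.57490211  0.23220469] R [[0.92, 0.391, -0.0], [0.391, -0.92, 0.001], [0.0, -0.001, -1.0]] ycur -66.97777499953423 F [-0.03  1.    0.23] w 0.09113040455807468
shift [ 0.63567476 -0.56082961  0.12988339] units [ 7.946 -7.01   1.624] turn deg(tool z) 13.822225000465778 units 0.30716055556590616
```

{"name": "jog_arm", "arguments": {
  "increments": [
    [0.3,-0.2,-0.7,0],
    [0.7,-0.6,-0.7,0],
    [1,-0.88,-0.7,0]
  ],
  "grip": 1
}}

```text
t: 0.4
ee_pos: [0.2911, -0.4776, 0.4619]
ee_rot: [3.077, 0.626, 0.001]
force: [0.7, -0.2, 0.0]
width: 0.091
```

{"name": "jog_arm", "arguments": {
  "increments": [
    [0.5,-0.44,0,0],
    [1,-0.88,0,0],
    [1,-0.88,0,0]
  ]
}}

```text
t: 0.7
ee_pos: [0.3384, -0.3775, 0.4619]
ee_rot: [-3.077, -0.63, -0.002]
force: [0.1, -0.2, -0.1]
width: 0.0913
```

{"name": "jog_arm", "arguments": {
  "increments": [
    [0.5,-0.44,0,0],
    [1,-0.88,0,0],
    [1,-0.88,0,0]
  ]
}}

```text
t: 1.0
ee_pos: [0.3851, -0.2779, 0.4619]
ee_rot: [-3.075, -0.634, -0.002]
force: [-0.6, 0.9, -0.5]
width: 0.0909
```

{"name": "jog_arm", "arguments": {
  "increments": [
    [0.5,-0.44,0,0],
    [1,-0.88,0,0],
    [1,-0.88,0,0]
  ]
}}

```text
t: 1.3
ee_pos: [0.4318, -0.1786, 0.462]
ee_rot: [-3.073, -0.638, -0.002]
force: [-1.6, -0.7, -0.5]
width: 0.0911
```

{"name": "jog_arm", "arguments": {
  "increments": [
    [0.5,-0.44,0,0],
    [1,-0.88,0,0],
    [1,-0.88,0,0]
  ]
}}

```text
t: 1.6
ee_pos: [0.4785, -0.0794, 0.4623]
ee_rot: [-3.072, -0.642, -0.003]
force: [0.4, -0.2, -0.2]
width: 0.0912
```

{"name": "jog_arm", "arguments": {
  "increments": [
    [0.5,-0.44,0,0],
    [1,-0.88,0,0],
    [1,-0.88,0,0]
  ]
}}

```text
t: 1.9
ee_pos: [0.5251, 0.0197, 0.4624]
ee_rot: [-3.07, -0.646, -0.004]
force: [-0.4, -0.2, 0.3]
width: 0.0912
```

```bash
python3 -c "
from h import *
rows((0.609,0.1895,0.21),99.2)"
```

```text
grasp pt [0.52534291 0.02048413 0.29041472] R [[0.915, 0.403, 0.001], [0.403, -0.915, 0.004], [0.003, -0.004, -1.0]] ycur -66.24092663084215 F [-0.39 -0.16  0.32] w 0.09119647534933283
shift [ 0.1444076  -0.12070397  0.08129206] units [ 1.805 -1.509  1.016] turn deg(tool z) 14.55907336915783 units 0.3235349637590629
```

{"name": "jog_arm", "arguments": {
  "increments": [
    [0.5,-0.4,0.2,0],
    [0.9,-0.75,0.5,0],
    [0.9,-0.75,0.5,0]
  ]
}}

```text
t: 2.2
ee_pos: [0.5679, 0.1059, 0.42]
ee_rot: [-3.069, -0.649, 0.001]
force: [-0.9, -0.4, -0.8]
width: 0.0909
```

{"name": "jog_arm", "arguments": {
  "increments": [
    [0.5,-0.4,0.2,0.16],
    [0.9,-0.75,0.5,0.32],
    [0.9,-0.75,0.5,0.32],
    [0.9,-0.75,0.5,0.32]
  ]
}}

```text
t: 2.6
ee_pos: [0.6097, 0.1896, 0.3792]
ee_rot: [-3.127, -0.262, 0.005]
force: [-0.9, -0.7, -0.5]
width: 0.091
```

```bash
python3 -c "
from h import *
rows((0.609,0.1895,0.21),99.2)
snap('top','top1');snap('side','side1')
im=np.hstack([cv2.resize(cv2.imread('pics/top1.png')[140:240,130:230],None,fx=4,fy=4),cv2.resize(cv2.imread('pics/side1.png')[190:290,165:265],None,fx=4,fy=4)]);cv2.imwrite('pics/c3.png',im)"
```

```text
grasp pt [0.60913743 0.19026117 0.20722155] R [[0.986, 0.167, -0.003], [0.167, -0.986, 0.004], [-0.003, -0.004, -1.0]] ycur -80.40479321352325 F [-0.9  -0.7  -0.48] w 0.09104890217799318
shift [-0.00027008  0.00071567 -0.00278081] units [-0.003  0.009 -0.035] turn deg(tool z) 0.3952067864767628 units 0.00878237303281695
```

View pics/c3.png

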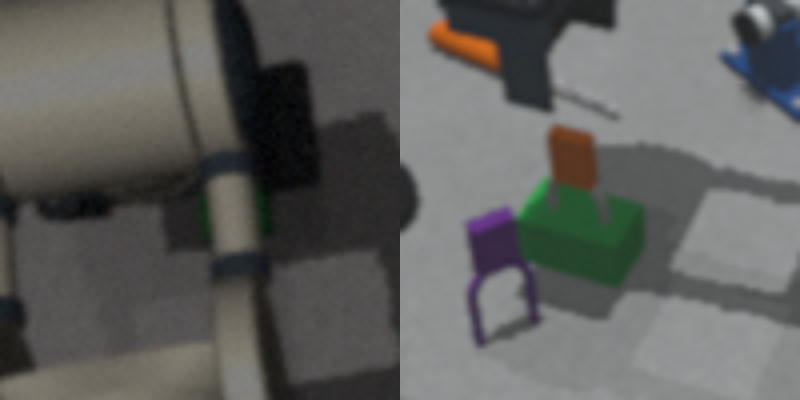

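{"name": "jog_arm", "arguments": {
  "increments": [
    [0,0,0,0],
    [0,0,0,0],
    [0,0,0.3,0],
    [0,0,0.6,0],
    [0,0,0.6,0]
  ],
  "grip": 0.45
}}

```text
t: 3.2
ee_pos: [0.6085, 0.1879, 0.3306]
ee_rot: [-3.127, -0.26, 0.008]
force: [-0.9, -0.7, -0.0]
width: 0.0542
```

```bash
python3 -c "
from h import *
rows((0.609,0.1895,0.106),99.2)
snap('side','side2')
im=cv2.resize(cv2.imread('pics/side2.png')[190:290,165:265],None,fx=5,fy=5,interpolation=2);cv2.imwrite('pics/c4.png',im)"
```

```text
grasp pt [0.60753251 0.18844505 0.15864005] R [[0.986, 0.165, -0.006], [0.165, -0.986, 0.003], [-0.005, -0.004, -1.0]] ycur -80.50556102548533 F [-0.86 -0.69 -0.01] w 0.05422002261720258
shift [ 0.00188279 -0.00058339  0.05263417] units [ 0.024 -0.007  0.658] turn deg(tool z) 0.2944389745146623 units 0.006543088322548051
```

View pics/c4.png

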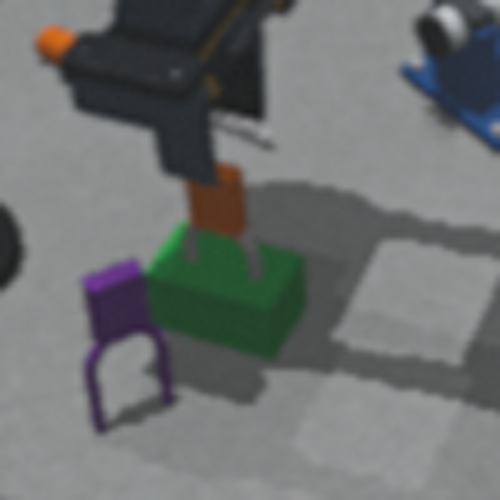

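The fingers come down astride the orange block, clear of the purple one. I'll continue down and grip.

{"name": "jog_arm", "arguments": {
  "increments": [
    [0,0,0.2,0],
    [0.02,0,0.4,0],
    [0.02,0,0.66,0],
    [0.02,0,0.66,0],
    [0.02,0,0.66,0]
  ]
}}

```text
t: 3.75
ee_pos: [0.6108, 0.1885, 0.281]
ee_rot: [-3.127, -0.26, 0.003]
force: [-0.1, 0.4, 0.0]
width: 0.0412
```

```bash
python3 -c "
from h import *
rows((0.609,0.1895,0.106),99.2)"
```

```text
grasp pt [0.61038789 0.18912673 0.10900369] R [[0.986, 0.165, -0.002], [0.165, -0.986, 0.004], [-0.002, -0.004, -1.0]] ycur -80.5069052823736 F [-0.12  0.36  0.05] w 0.04119308523035271
shift [-0.00130189 -0.00058441  0.00300853] units [-0.016 -0.007  0.038] turn deg(tool z) 0.2930947176263885 units 0.006513215947253078
```

{"name": "jog_arm", "arguments": {
  "increments": [
    [-0.01,0,0.03,0],
    [-0.01,0,0.03,0],
    [-0.01,0,0.03,0],
    [-0.01,0,0.03,0],
    [-0.01,0,0.03,0],
    [-0.01,0,0.03,0],
    [-0.01,0,0.03,0],
    [-0.01,0,0.03,0]
  ],
  "grip": 0
}}

```text
t: 4.55
ee_pos: [0.6101, 0.1888, 0.279]
ee_rot: [-3.126, -0.259, 0.002]
force: [-0.5, 5.0, 4.4]
width: 0.0141
```

```bash
python3 -c "
from h import *
rows((0.609,0.1895,0.106),99.2)"
```

```text
grasp pt [0.6097785 0.1895982 0.1070095] R [[0.986, 0.165, -0.002], [0.165, -0.986, 0.005], [-0.001, -0.005, -1.0]] ycur -80.5138145823674 F [-0.53  5.02  4.41] w 0.014100506707331605
shift [-7.82939589e-04 -2.63531421e-05  1.01050343e-03] units [-0.01  -0.     0.013] turn deg(tool z) 0.2861854176326233 units 0.006359675947391628
```

{"name": "jog_arm", "arguments": {
  "increments": [
    [0,0,-0.1,0],
    [0,0,-0.25,0],
    [0,0,-0.4,0],
    [0,0,-0.6,0],
    [0,0,-0.8,0],
    [0,0,-1,0],
    [0,0,-1,0]
  ]
}}

```text
t: 5.25
ee_pos: [0.6108, 0.1883, 0.3619]
ee_rot: [-3.126, -0.259, -0.004]
force: [-0.0, 0.2, -1.8]
width: 0.0139
```

{"name": "jog_arm", "arguments": {
  "increments": [
    [0,0,-0.3,0],
    [0,0,-0.7,0],
    [0,0,-0.7,0],
    [0,0,-0.7,0]
  ]
}}

```text
t: 5.65
ee_pos: [0.6105, 0.1878, 0.418]
ee_rot: [-3.126, -0.259, -0.005]
force: [-0.0, 0.0, -2.9]
width: 0.0138
```

```bash
python3 -c "
from h import *
rows((0.5488,-0.1577,0.24),69.7)
snap('side','side3')
im=cv2.resize(cv2.imread('pics/side3.png')[140:290,140:290],None,fx=4,fy=4,interpolation=2);cv2.imwrite('pics/c5.png',im)"
```

```text
grasp pt [0.61099448 0.18867676 0.24598874] R [[0.986, 0.165, 0.003], [0.165, -0.986, 0.005], [0.004, -0.004, -1.0]] ycur -80.5152592982594 F [-0.04  0.01 -2.94] w 0.013843340519365217
shift [-0.11843747  0.33141641  0.00407503] units [-1.48   4.143  0.051] turn deg(tool z) 29.78474070174059 units 0.6618831267053464
```

View pics/c5.png

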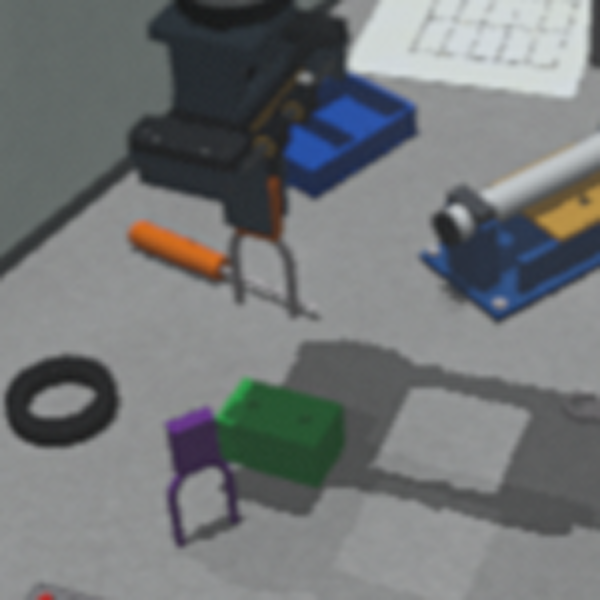

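Lifted clear and hanging upright. Now carrying it to the bracket at grip height 0.245 m.

{"name": "jog_arm", "arguments": {
  "increments": [
    [-0.1,0.3,0,0],
    [-0.22,0.62,0,0],
    [-0.34,0.95,0,0],
    [-0.34,0.95,0,0]
  ]
}}

```text
t: 6.1
ee_pos: [0.5953, 0.1057, 0.4152]
ee_rot: [-3.127, -0.256, 0.002]
force: [0.5, 0.6, -2.2]
width: 0.0143
```

{"name": "jog_arm", "arguments": {
  "increments": [
    [-0.15,0.42,0,0],
    [-0.34,0.95,0,0],
    [-0.34,0.95,0,0]
  ]
}}

```text
t: 6.4
ee_pos: [0.58, 0.0228, 0.4138]
ee_rot: [-3.129, -0.251, 0.006]
force: [-0.2, 0.7, -2.1]
width: 0.0139
```

{"name": "jog_arm", "arguments": {
  "increments": [
    [-0.15,0.42,0,0],
    [-0.34,0.95,0,0],
    [-0.34,0.95,0,0]
  ]
}}

```text
t: 6.7
ee_pos: [0.5647, -0.0598, 0.4127]
ee_rot: [-3.13, -0.247, 0.009]
force: [0.3, 1.3, -2.6]
width: 0.0138
```

{"name": "jog_arm", "arguments": {
  "increments": [
    [-0.15,0.42,0,0.18],
    [-0.34,0.9,0,0.36],
    [-0.34,0.9,0,0.54],
    [-0.34,0.9,0,0.66],
    [-0.34,0.9,0,0.66]
  ]
}}

```text
t: 7.2
ee_pos: [0.5492, -0.1348, 0.4118]
ee_rot: [-3.089, 0.567, 0.012]
force: [-0.5, 0.3, -1.8]
width: 0.0139
```

```bash
python3 -c "
from h import *
rows((0.5488,-0.1577,0.24),69.7)
"
```

```text
grasp pt [ 0.54795562 -0.1343575   0.23978564] R [[0.935, -0.355, -0.007], [-0.355, -0.935, 0.002], [-0.008, 0.0, -1.0]] ycur -110.80559792031559 F [-0.47  0.29 -1.82] w 0.013932555662547379
shift [ 0.0090787   0.02152053 -0.00027427] units [ 0.113  0.269 -0.003] turn deg(tool z) -0.5055979203156085 units -0.011235509340346854
```

{"name": "jog_arm", "arguments": {
  "increments": [
    [0.05,0.13,0,-0.01],
    [0.11,0.27,0,-0.01],
    [0.11,0.27,0,-0.01],
    [0.11,0.27,0,-0.01]
  ]
}}

```text
t: 7.6
ee_pos: [0.5498, -0.1585, 0.4116]
ee_rot: [-3.091, 0.555, 0.012]
force: [-0.4, 1.1, -1.3]
width: 0.014
```

```bash
python3 -c "
from h import *
snap('top','top4');snap('side','side4')
rows((0.5488,-0.1577,0.24),69.7)
im=np.hstack([cv2.resize(cv2.imread('pics/top4.png')[150:250,250:350],None,fx=4,fy=4,interpolation=2),cv2.resize(cv2.imread('pics/side4.png')[130:230,230:330],None,fx=4,fy=4,interpolation=2)]);cv2.imwrite('pics/c6.png',im)"
```

```text
grasp pt [ 0.54848661 -0.15759199  0.23971257] R [[0.938, -0.348, -0.007], [-0.347, -0.938, 0.002], [-0.008, 0.0, -1.0]] ycur -110.33483611901903 F [-0.12  0.09 -2.06] w 0.013831295631792312
shift [ 3.29151394e-04 -7.55190843e-06 -2.89990149e-04] units [ 0.004 -0.    -0.004] turn deg(tool z) -0.03483611901901895 units -0.0007741359782004212
```

View pics/c6.png

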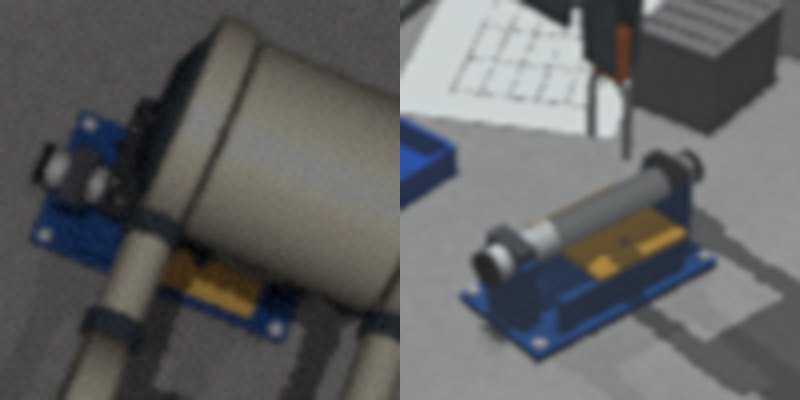

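```bash
python3 -c "
from h import *
S=load('side4');x=np.array([.938,-.348,0]);y=np.array([.348,.938,0])
c=np.array([.5485,-.1576,.138])
for k in(-.022,.022): print('tip',proj(S,c+k*x))
h=np.array([.5488,-.1577,.052])
for k in(-.022,.022): print('hole',proj(S,h+k*x))
print('px per mm x',proj(S,h+.01*x)-proj(S,h),'y',proj(S,h+.01*y)-proj(S,h))
a=cv2.imread('pics/side4.png')[135:180,265:300];b=cv2.imread('pics/side0.png')[175:205,270:305]
im=np.zeros((560,800,3),np.uint8);A=cv2.resize(a,None,fx=11,fy=11,interpolation=2);B=cv2.resize(b,None,fx=11,fy=11,interpolation=2);im[:495,:385]=A;im[:330,400:785]=B
cv2.imwrite('pics/c7.png',im)"
```

```text
tip [285.89302827 169.3298134 ]
tip [277.23735072 163.68897405]
hole [285.04460477 189.65404186]
hole [276.70836097 183.84648449]
px per mm x [-1.88678002 -1.31440935] y [-2.14500021  1.1040474 ]
```

View pics/c7.png

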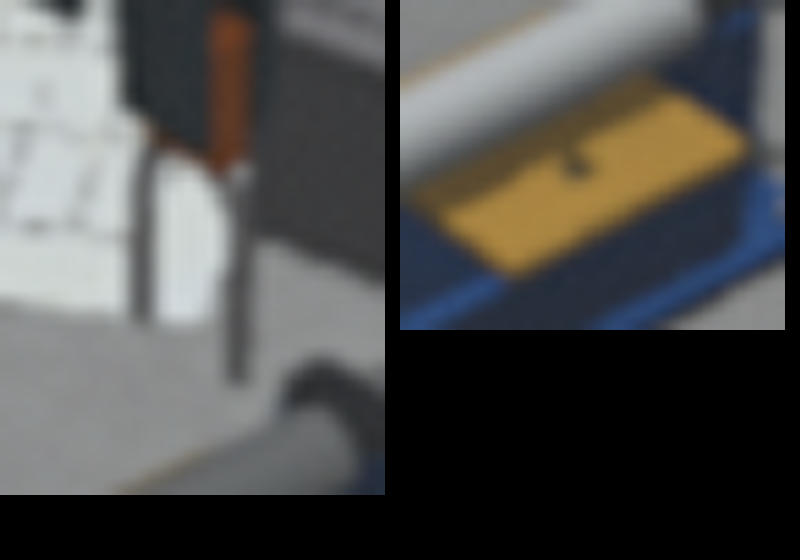

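Tips and holes agree between the views to within about 1 mm, so I'm lowering in guarded steps.

{"name": "jog_arm", "arguments": {
  "increments": [
    [0,0,0.15,0],
    [0,0,0.3,0],
    [0,0,0.45,0],
    [0,0,0.45,0],
    [0,0,0.45,0]
  ]
}}

```text
t: 8.2
ee_pos: [0.5495, -0.1578, 0.3752]
ee_rot: [-3.091, 0.554, 0.014]
force: [0.8, -0.8, -0.7]
width: 0.0135
```

```bash
python3 -c "
from h import *
snap('side','side5')
rows((0.5488,-0.1577,0.17),69.7)
a=cv2.imread('pics/side5.png')[140:220,240:330]
cv2.imwrite('pics/c8.png',cv2.resize(a,None,fx=7,fy=7,interpolation=2))"
```

```text
grasp pt [ 0.54829984 -0.1574809   0.20370578] R [[0.938, -0.347, -0.007], [-0.347, -0.938, 0.003], [-0.008, 0.0, -1.0]] ycur -110.32801200876078 F [ 0.09 -0.18 -1.74] w 0.01416239282483648
shift [8.11308177e-04 2.32500626e-05 3.37004332e-02] units [0.01  0.    0.421] turn deg(tool z) -0.028012008760811113 units -0.0006224890835735803
```

View pics/c8.png

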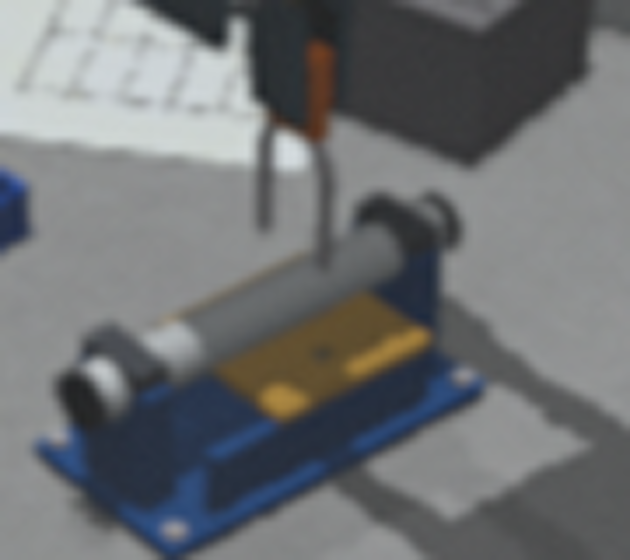

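The near tip at crop (325,265) is straight above the near hole at (323,352). I'm lowering to just above the plate.

{"name": "jog_arm", "arguments": {
  "increments": [
    [0.01,0,0.1,0],
    [0.01,0,0.2,0],
    [0.01,0,0.3,0],
    [0.01,0,0.4,0],
    [0.01,0,0.45,0],
    [0.01,0,0.45,0]
  ]
}}

```text
t: 8.85
ee_pos: [0.5499, -0.1581, 0.3389]
ee_rot: [-3.091, 0.554, 0.014]
force: [-0.4, -0.1, -1.1]
width: 0.014
```

```bash
python3 -c "
from h import *
snap('side','side6')
rows((0.5488,-0.1577,0.16),69.7)
a=cv2.imread('pics/side6.png')[140:220,240:330]
cv2.imwrite('pics/c9.png',cv2.resize(a,None,fx=7,fy=7,interpolation=2))"
```

```text
grasp pt [ 0.54869093 -0.15765173  0.1674456 ] R [[0.938, -0.347, -0.008], [-0.347, -0.938, 0.003], [-0.008, 0.0, -1.0]] ycur -110.32810570044629 F [-0.35 -0.39 -1.03] w 0.014143917481682585
shift [1.81561258e-04 5.42541070e-06 7.44433746e-03] units [0.002 0.    0.093] turn deg(tool z) -0.028105700446303672 units -0.0006245711210289705
```

View pics/c9.png

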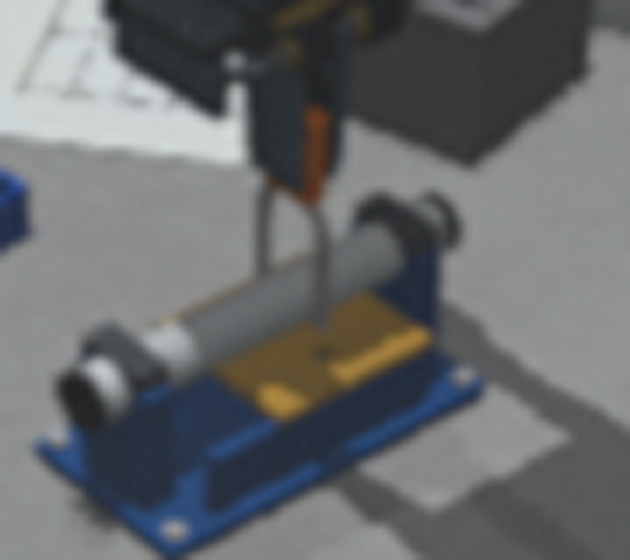

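Straddling cleanly, with the tip directly above the hole. Now lowering lightly in small steps.

{"name": "jog_arm", "arguments": {
  "increments": [
    [0,0,0.04,0],
    [0,0,0.08,0],
    [0,0,0.12,0],
    [0,0,0.13,0],
    [0,0,0.13,0]
  ]
}}

```text
t: 9.4
ee_pos: [0.5499, -0.1581, 0.3289]
ee_rot: [-3.091, 0.554, 0.014]
force: [0.3, -0.7, -1.9]
width: 0.0141
```

{"name": "jog_arm", "arguments": {
  "increments": [
    [0,0,0.0125,0],
    [0,0,0.025,0],
    [0,0,0.0375,0],
    [0,0,0.0375,0]
  ]
}}

```text
t: 9.8
ee_pos: [0.5499, -0.1581, 0.3257]
ee_rot: [-3.091, 0.554, 0.014]
force: [-0.1, 0.2, -2.4]
width: 0.0138
```

{"name": "jog_arm", "arguments": {
  "increments": [
    [0,0,0.0125,0],
    [0,0,0.025,0],
    [0,0,0.0375,0],
    [0,0,0.0375,0]
  ]
}}

```text
t: 10.2
ee_pos: [0.5498, -0.1581, 0.3226]
ee_rot: [-3.091, 0.554, 0.014]
force: [-0.0, -0.2, -1.8]
width: 0.0137
```

{"name": "jog_arm", "arguments": {
  "increments": [
    [0,0,0.0125,0],
    [0,0,0.025,0],
    [0,0,0.0375,0],
    [0,0,0.0375,0]
  ]
}}

```text
t: 10.6
ee_pos: [0.5498, -0.158, 0.3194]
ee_rot: [-3.091, 0.554, 0.014]
force: [0.7, -0.4, -1.3]
width: 0.014
```

```bash
python3 -c "
from h import *
snap('side','side7')
rows((0.5488,-0.1577,0.148),69.7)
a=cv2.imread('pics/side7.png')[140:220,240:330]
cv2.imwrite('pics/c10.png',cv2.resize(a,None,fx=7,fy=7,interpolation=2))"
```

```text
grasp pt [ 0.54826602 -0.15749684  0.14751547] R [[0.938, -0.347, -0.009], [-0.347, -0.938, 0.003], [-0.009, 0.0, -1.0]] ycur -110.32667668372392 F [ 0.04 -0.53 -2.56] w 0.01408543310343619
shift [ 5.66781366e-04  5.14102412e-06 -4.89806513e-04] units [ 0.007  0.    -0.006] turn deg(tool z) -0.02667668372390608 units -0.0005928151938645796
```

View pics/c10.png

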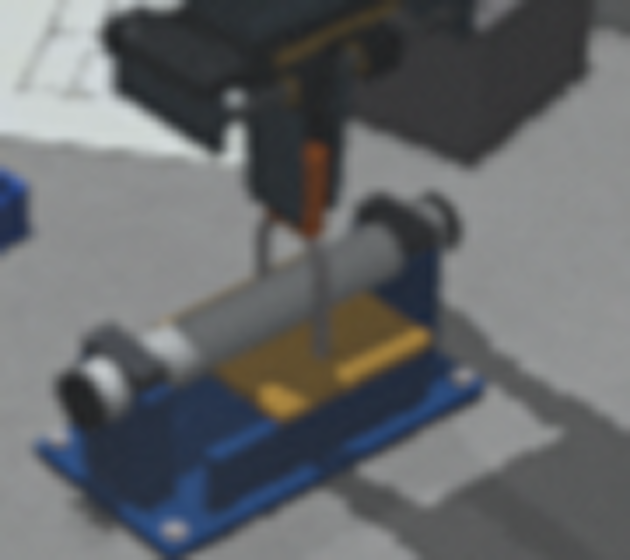

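The leg has entered the hole at crop (322,355), with no contact force. I'm pressing on gently.

{"name": "jog_arm", "arguments": {
  "increments": [
    [0.004,0,0.0125,0],
    [0.005,0,0.025,0],
    [0.005,0,0.0375,0],
    [0.005,0,0.05,0],
    [0.005,0,0.05,0]
  ]
}}

```text
t: 11.15
ee_pos: [0.5499, -0.158, 0.3152]
ee_rot: [-3.091, 0.554, 0.016]
force: [-4.3, 1.5, -1.0]
width: 0.0138
```

{"name": "jog_arm", "arguments": {
  "increments": [
    [0,0,0.0125,0],
    [0,0,0.025,0],
    [0,0,0.0375,0],
    [0,0,0.05,0],
    [0,0,0.05,0]
  ]
}}

```text
t: 11.65
ee_pos: [0.5498, -0.158, 0.3109]
ee_rot: [-3.091, 0.554, 0.016]
force: [-0.8, 0.4, -3.6]
width: 0.0134
```

{"name": "jog_arm", "arguments": {
  "increments": [
    [0,0,0.0125,0],
    [0,0,0.025,0],
    [0,0,0.0375,0],
    [0,0,0.05,0],
    [0,0,0.05,0]
  ]
}}

```text
t: 12.15
ee_pos: [0.5497, -0.158, 0.3065]
ee_rot: [-3.09, 0.554, 0.017]
force: [-0.1, -1.2, -5.8]
width: 0.014
```

```bash
python3 -c "
from h import *
rows((0.5488,-0.1577,0.122),69.7)"
```

```text
grasp pt [ 0.54791423 -0.15731459  0.13451929] R [[0.938, -0.347, -0.01], [-0.347, -0.938, 0.004], [-0.011, 0.0, -1.0]] ycur -110.33016271595905 F [-0.08 -1.16 -5.78] w 0.014044525785388107
shift [1.10213621e-03 5.22395358e-05 1.25079273e-02] units [0.014 0.001 0.156] turn deg(tool z) -0.030162715959022535 units -0.0006702825768671674
```

{"name": "jog_arm", "arguments": {
  "increments": [
    [0.003,0,0.0125,0],
    [0.006,0,0.025,0],
    [0.008,0,0.0375,0],
    [0.008,0,0.05,0]
  ]
}}

```text
t: 12.55
ee_pos: [0.5502, -0.1582, 0.3025]
ee_rot: [-3.091, 0.554, 0.017]
force: [-1.9, -0.9, 0.6]
width: 0.0139
```

```bash
python3 -c "
from h import *
rows((0.5488,-0.1577,0.122),69.7)
snap('side','side8')
a=cv2.imread('pics/side8.png')[140:220,240:330]
cv2.imwrite('pics/c11.png',cv2.resize(a,None,fx=7,fy=7,interpolation=2))"
```

```text
grasp pt [ 0.54842002 -0.15752759  0.13048168] R [[0.938, -0.347, -0.01], [-0.347, -0.938, 0.004], [-0.011, 0.0, -1.0]] ycur -110.32666246761677 F [-1.93 -0.93  0.61] w 0.013867140135279062
shift [5.10102757e-04 2.79628660e-05 8.47655954e-03] units [0.006 0.    0.106] turn deg(tool z) -0.026662467616802132 units -0.0005924992803733807
```

View pics/c11.png

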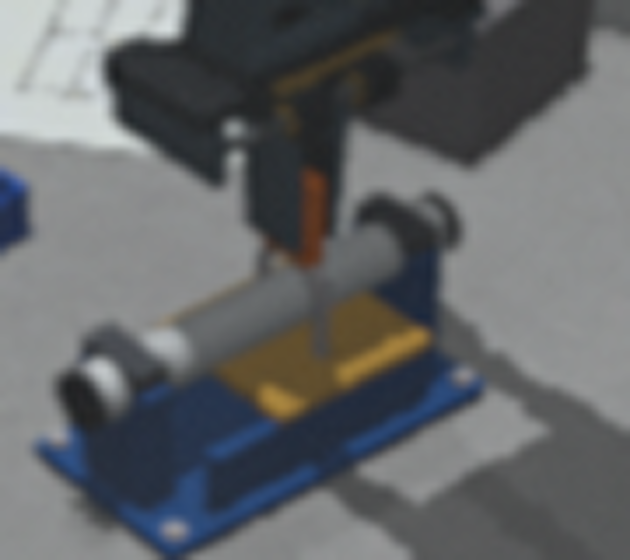

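{"name": "jog_arm", "arguments": {
  "increments": [
    [0.003,0,0.0125,0],
    [0.003,0,0.025,0],
    [0.003,0,0.0375,0],
    [0.003,0,0.05,0]
  ]
}}

```text
t: 13.0
ee_pos: [0.5503, -0.1582, 0.2982]
ee_rot: [-3.09, 0.554, 0.018]
force: [-1.9, -0.8, 1.8]
width: 0.0139
```

{"name": "jog_arm", "arguments": {
  "increments": [
    [0.003,0,0.01,0],
    [0.003,0,0.02,0],
    [0.003,0,0.025,0],
    [0.003,0,0.025,0]
  ]
}}

```text
t: 13.4
ee_pos: [0.5504, -0.1583, 0.296]
ee_rot: [-3.09, 0.554, 0.018]
force: [-1.9, 0.2, -1.1]
width: 0.0142
```

{"name": "jog_arm", "arguments": {
  "increments": [
    [0.002,0,0.0125,0],
    [0.002,0,0.0125,0],
    [0.002,0,0.0125,0]
  ]
}}

```text
t: 13.7
ee_pos: [0.5505, -0.1583, 0.2949]
ee_rot: [-3.09, 0.554, 0.019]
force: [-2.3, -0.8, -0.3]
width: 0.014
```

{"name": "jog_arm", "arguments": {
  "increments": [
    [0,0,0.0125,0],
    [0,0,0.0125,0],
    [0,0,0.0125,0]
  ]
}}

```text
t: 14.0
ee_pos: [0.5506, -0.1583, 0.2945]
ee_rot: [-3.09, 0.554, 0.018]
force: [-4.3, 0.9, 12.0]
width: 0.0139
```

```bash
python3 -c "
from h import *
rows((0.5488,-0.1577,0.122),69.7)
snap('side','side9')
a=cv2.imread('pics/side9.png')[140:220,240:330]
cv2.imwrite('pics/c12.png',cv2.resize(a,None,fx=7,fy=7,interpolation=2))"
```

```text
grasp pt [ 0.54870778 -0.15768915  0.12247866] R [[0.938, -0.347, -0.011], [-0.347, -0.938, 0.004], [-0.011, 0.0, -1.0]] ycur -110.3292466058566 F [-4.27  0.9  11.98] w 0.01389398597623448
shift [ 9.56788007e-05 -2.19744276e-05  4.77598923e-04] units [ 0.001 -0.     0.006] turn deg(tool z) -0.029246605856599217 units -0.0006499245745910937
```

View pics/c12.png

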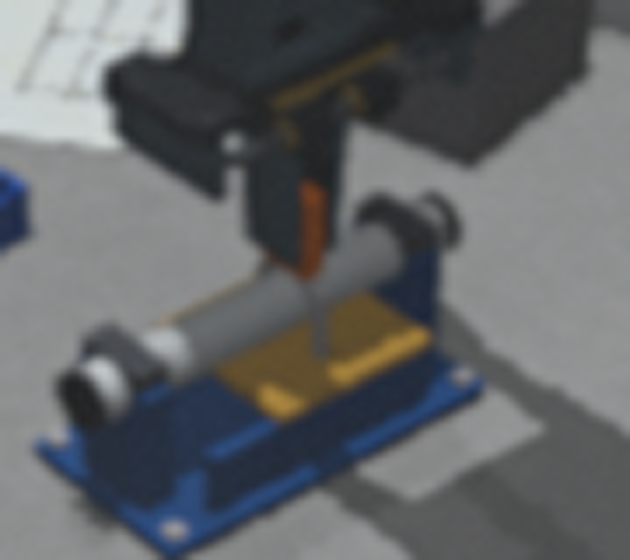

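Firm resistance of about 14 N at the predicted home height. One gentle confirming press: home gives no further travel.

{"name": "jog_arm", "arguments": {
  "increments": [
    [0,0,0.004,0],
    [0,0,0.008,0],
    [0,0,0.01,0],
    [0,0,0.01,0]
  ]
}}

```text
t: 14.45
ee_pos: [0.5505, -0.1583, 0.2945]
ee_rot: [-3.091, 0.554, 0.017]
force: [-7.4, 1.5, 15.6]
width: 0.014
```

```bash
python3 -c "
from h import *
rows((0.5488,-0.1577,0.122),69.7)"
```

```text
grasp pt [ 0.54878501 -0.15770244  0.12247515] R [[0.938, -0.347, -0.01], [-0.347, -0.938, 0.003], [-0.011, 0.0, -1.0]] ycur -110.32444090131597 F [-7.43  1.46 15.64] w 0.013980456101665104
shift [ 1.83209760e-05 -7.63192071e-06  4.74982273e-04] units [ 0.    -0.     0.006] turn deg(tool z) -0.024440901315983865 units -0.000543131140355197
```

No further travel, so it's home. Releasing now; grip to 0.5, then straight up.

{"name": "jog_arm", "arguments": {
  "increments": [
    [0,0,0,0],
    [0,0,0,0],
    [0,0,0,0],
    [0,0,0,0],
    [0,0,0,0],
    [0,0,0,0]
  ],
  "grip": 0.5
}}

```text
t: 15.05
ee_pos: [0.5506, -0.1583, 0.2944]
ee_rot: [-3.091, 0.554, 0.017]
force: [-0.2, -0.1, 0.8]
width: 0.0457
```

{"name": "jog_arm", "arguments": {
  "increments": [
    [0,0,-0.1,0],
    [0,0,-0.3,0],
    [0,0,-0.6,0],
    [0,0,-1,0],
    [0,0,-1,0]
  ]
}}

```text
t: 15.55
ee_pos: [0.5523, -0.1589, 0.3788]
ee_rot: [-3.092, 0.554, 0.007]
force: [1.2, -0.2, -0.4]
width: 0.0455
```

{"name": "jog_arm", "arguments": {
  "increments": [
    [-0.3,0,-0.5,0],
    [-0.7,0,-0.8,0],
    [-1,0,-0.8,0],
    [-1,0,-0.8,0]
  ]
}}

```text
t: 15.95
ee_pos: [0.4752, -0.1302, 0.4439]
ee_rot: [-3.092, 0.554, 0.006]
force: [0.1, -0.0, -1.1]
width: 0.0457
```

{"name": "jog_arm", "arguments": {
  "increments": [
    [-0.3,-0.5,0,0],
    [-0.3,-1,0,0],
    [-0.3,-1,0,0]
  ]
}}

```text
t: 16.25
ee_pos: [0.4814, -0.0438, 0.4439]
ee_rot: [-3.092, 0.549, 0.006]
force: [0.7, -0.2, 0.2]
width: 0.0453
```

{"name": "jog_arm", "arguments": {
  "increments": [
    [0,-0.5,0,0],
    [0,-1,0,0],
    [0,-1,0,0]
  ]
}}

```text
t: 16.55
ee_pos: [0.5105, 0.0341, 0.4436]
ee_rot: [-3.092, 0.545, 0.006]
force: [0.0, -0.7, 0.6]
width: 0.0458
```

{"name": "jog_arm", "arguments": {
  "increments": [
    [0,-0.5,0,0],
    [0,-1,0,0],
    [0,-1,0,0]
  ]
}}

```text
t: 16.85
ee_pos: [0.5393, 0.1119, 0.4432]
ee_rot: [-3.092, 0.541, 0.005]
force: [0.5, -0.3, 0.6]
width: 0.0453
```

```bash
python3 -c "
from h import *
snap('side','sideA');snap('top','topA')
im=np.hstack([cv2.resize(cv2.imread('pics/topA.png')[160:240,250:350],None,fx=4,fy=4,interpolation=2),cv2.resize(cv2.imread('pics/sideA.png')[140:220,230:330],None,fx=4,fy=4,interpolation=2)]);cv2.imwrite('pics/cA.png',im)
print(robot.sense()['ee_pos'])"
```

```text
[0.53823038 0.10926846 0.44318317]
```

View pics/cA.png

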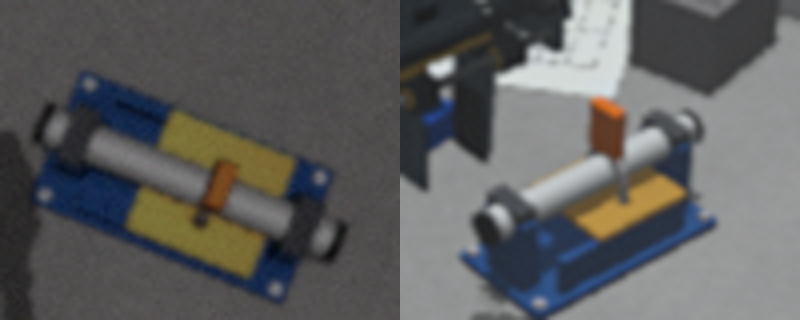

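The U-bolt stands released on the tube, orange block at crop (222,185) top and (608,125) side. I'll check its height, position and squareness.

```bash
python3 -c "
from h import *
T=load('topA');S=load('sideA')
def m(s,box):
    h=cv2.cvtColor(s['image'],cv2.COLOR_RGB2HSV);k=cv2.inRange(h,np.array((3,150,60)),np.array((14,255,255)));q=np.zeros_like(k);x,y,w,hh=box;q[y:y+hh,x:x+w]=k[y:y+hh,x:x+w];return q
mt=m(T,(290,190,30,35));c=max(cv2.findContours(mt,0,2)[0],key=cv2.contourArea);r=cv2.minAreaRect(c);print('top',r)
b=np.array([plane(T,p,.14)[:2] for p in cv2.boxPoints(r)]);print(b.round(4),b.mean(0));d=[b[1]-b[0],b[2]-b[1]];d=max(d,key=np.linalg.norm);print('x ang',np.degrees(np.arctan2(d[1],d[0])))
ms=m(S,(270,155,25,35));p=np.argwhere(ms);print('side rows',p.min(0),p.max(0))
top=p[p[:,0]<=p[:,0].min()+2][:,::-1].mean(0)
print('side top-face px from crop',(277.5+3,165.2))
cc=b.mean(0)
for z in(.135,.14,.145):print(z,'pred side top-face centre',proj(S,[cc[0],cc[1],z]),'bottom',proj(S,[cc[0],cc[1],z-.048]))
cb=cv2.imread('pics/sideA.png')[155:200,270:300];cv2.imwrite('pics/cB.png',cv2.resize(cb,None,fx=13,fy=13,interpolation=2))
o=np.array([.5537,-.1407]);a=np.radians(-20.3);x=np.array([np.cos(a),np.sin(a)]);y=np.array([-x[1],x[0]]);print('rel foot x,y',(cc-o)@x,(cc-o)@y)
"
```

```text
top ((304.51727294921875, 206.29310607910156), (4.595726013183594, 11.686273574829102), 23.198589324951172)
[[ 0.5359 -0.1434]
 [ 0.5664 -0.1558]
 [ 0.5616 -0.1678]
 [ 0.5312 -0.1554]] [ 0.54879243 -0.15559953]
x ang -22.087790364480025
side rows [165 278] [178 285]
side top-face px from crop (280.5, 165.2)
0.135 pred side top-face centre [281.14802292 167.48180327] bottom [280.80268323 178.95539761]
0.14 pred side top-face centre [281.1846916  166.25988261] bottom [280.83810006 177.78153922]
0.145 pred side top-face centre [281.22149397 165.03279976] bottom [280.87364467 176.60279789]
rel foot x,y 0.000566427226578425 -0.01567671387327902
```

View pics/cB.png

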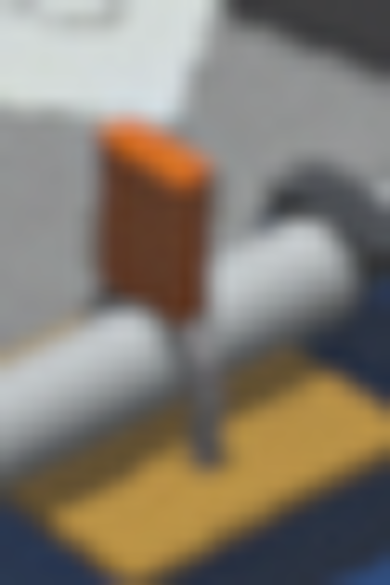

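{"name": "jog_arm", "arguments": {
  "increments": [
    [0,0,0,0],
    [0,0,0,0],
    [0,0,0,0]
  ]
}}

```text
t: 17.25
ee_pos: [0.5381, 0.1084, 0.4432]
ee_rot: [-3.092, 0.545, 0.007]
force: [0.1, 0.4, -0.3]
width: 0.0456
```

```bash
python3 -c "
from h import *
print(robot.sense()['joint_velocities'].round(4)); print(robot.job_done())"
```

```text
[ 0.0039 -0.0012 -0.003  -0.0007  0.0004  0.0021]
the job is handed in; nothing more can be done
None
```

The U-bolt is clamped on the tube with both legs through the nut plate, released, and the job is handed in at about 17 s of the 64 s allowed. I took the orange-gripped one from its parking block. I saw the plate holes in both pictures, so I aimed at them instead of feeling along the tube, then lowered and pressed in small steps.

**Final checks**
- **Home:** a firm stop came at the predicted height. Readings at the end of each move peaked at about 16 N upward and 7 N sideways, and a second light press gave no further travel.
- **Height:** the two views after release put the top of the grip at about 139.5 mm, against 140 mm at home. They resolve only about 1–2 mm, against a 2.5 mm allowance. The gripper height at the stop agreed, putting the grip point at about 118.5 mm.
- **Position:** about 0.6 mm to the side of the tube axis and 16 to 18 mm along it from the bracket middle, inside the 24 mm limit.
- **Squareness and upright:** square to the tube within about 2° (0.03 rad). It looks upright, but I did not measure the lean in the last pictures.
- **Clear of the robot:** the gripper is well away from the bolt and its force reading is near zero. The arm never went near the multimeter or the control module, though I did not measure either one's position afterwards.

**Disagreements**
- The two cameras differed by 3 to 4 mm in absolute position, so I aligned tips to holes within the same picture.
- The expected 10 N resistance from the rollers did not show clearly in the force readings.

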